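# Tip a drained meal-prep container onto its base and push it up to the row

## Task

The empty black meal-prep container has been left draining on its long side, its mouth facing away from the filled ones: push it over so that it comes down on its base with the mouth up, then push it along the counter until it lies up against the nearest filled container, long side to long side, square with it and with their ends level, ready to be filled next. Do it all by pushing: the container is never picked up or carried. Leave the two filled containers, the sauce bottle and the spice jar standing where they are.

Things in the scene. Friction and masses are not known exactly. Their poses are not given: they have to be found in the camera images.
- empty: Empty container: rigid black open tub, 224 x 152 mm over the rim (its x, y), 214 x 142 mm at the base, 52 mm deep, walls 2.5 mm leaning out to a rim flange 5 mm wide, 5 mm thick; about 110 g, loose. Origin: centre of the base's underside; x along the long sides, z out of the mouth. Starts on its +y long wall, mouth away from the filled tubs (tipped 6 deg up), base towards them.
- empty_edge (a point): Middle of the empty container's -y rim edge, at the mouth: its highest part (about 150 mm) while it stands on its side. Pushed here from the mouth side by about 20 mm it overbalances and falls onto its base, away from the push, over its lower base edge. It then lies about 50 to 110 mm short of the filled tub.
- filled: Nearest filled container, lying on its base: same black tub, size and axes as the empty one, full of food, about 620 g, loose. Origin: centre of its base's underside, on the counter. The empty one belongs beside its +y long side; with rims touching and ends level the two origins are 152 mm apart along its y. The empty one starts with long sides within 12 deg of parallel to it.
- filled_edge (a point): Middle of the outer rim edge of the filled container's +y long side, 52 mm up: the edge that the empty container has to lie against.
- filled2: Second filled container, same tub, axes and weight, lying on its base 10 to 20 mm beyond the first one's -y long side. Origin: centre of its base's underside. Not to be moved.
- sauce_bottle: Pale yellow squeeze bottle, white nozzle, upright, 58 mm across, 166 mm tall, 240 g, loose, beyond the far (+x) ends of the filled containers. Origin: centre of its underside. Not to be moved.
- spice_jar: Red-brown spice jar with black cap, upright, 47 mm across, 96 mm tall, 130 g, loose, also beyond the far ends; it and the bottle may change places. Origin: centre of its underside. Not to be moved.
Things that resemble listed ones, but are neither listed nor needed, are in the scene too. Leave any purple look-alike of the empty alone.

How it is judged:
On the way:
1. the empty container lies on its base, mouth up (angle between empty's own z axis and vertical below 0.08 rad and height (world z) of empty below 0.008 m), for 0.1 s.
At the end, for the whole second after the job is handed in: The empty container rests flat on its base, mouth up, beside the filled one: gap between the rims at most about 14 mm, long sides parallel within 7 degrees, ends level within 18 mm; the other four things upright and within 25 mm of where they began; all at rest (angle between empty's own z axis and vertical below 0.06 rad and height (world z) of empty below 0.008 m and y of empty in the frame of filled between 0.144 and 0.166 m and x of empty in the frame of filled between -0.018 and 0.018 m and angle between the x axis of empty and the x axis of filled, either way round below 0.12 rad and linear speed of empty below 0.02 m/s and distance of each of filled, filled2, sauce_bottle, spice_jar from where it was at the start of the episode below 0.025 m and angle between each of filled, filled2, sauce_bottle, spice_jar's own z axis and vertical below 0.1 rad); the robot touches nothing.
It fails at once if the empty container is picked up or carried (its base centre above 85 mm; above 25 mm while level, or above 45 mm while nearly level) (height (world z) of empty above 0.085 m or (angle between empty's own z axis and vertical below 0.15 rad and height (world z) of empty above 0.025 m) or (angle between empty's own z axis and vertical below 0.4 rad and height (world z) of empty above 0.045 m)).
It fails at once if the empty container is turned mouth down (angle between empty's own z axis and vertical above 2.2 rad).
It fails at once if a filled container is moved more than 25 mm, tipped or lifted (distance of any of filled, filled2 from where it was at the start of the episode above 0.025 m or angle between any of filled, filled2's own z axis and vertical above 0.2 rad).
It fails at once if the sauce bottle or the spice jar is moved more than 25 mm or knocked over (distance of any of sauce_bottle, spice_jar from where it was at the start of the episode above 0.025 m or angle between any of sauce_bottle, spice_jar's own z axis and vertical above 0.3 rad).
It also fails if it takes over 72 s, if anything falls off the work surface, if the arm or the gripper's body presses on something with over 40 N, if the wrist force passes 120 N, or if a joint passes its speed limit or range.

## Robot

A 6-joint arm with a two-finger parallel gripper is mounted at the origin on the work surface. World frame = base frame: x ahead of the robot, y to its left, z up, the work surface at z = 0. Lengths are in m, angles in rad, forces in N, time in s.
With the tool pointing down it reaches from about 0.25 to 0.775 m from the base axis. Payload 8.9 kg.
Tool frame: the origin (TCP) lies midway between the tips of the shut fingers; the grasp point (between the pads) lies grasp_offset behind it (grasp_offset is the distance from the TCP to the grasp point, in m); z points along the fingers, y is the direction in which the jaws open and shut (so a half turn about z gives the same grasp; the last joint's range is limited). The gripper opens to 85 mm and grips with 20 to 120 N. Pads are 22 mm wide; open, the fingers measure 114 mm over their backs; the gripper's body (76 mm by 85 mm) begins 54 mm behind the grasp point. The pads swing forward as they close: fully open they stand 13 mm farther back than shut.
Start: joints at [-1.37, 0.291, -0.153, 1.127, 0, 1.431], TCP at [0.175, -0.495, 0.231] pointing down, gripper open.
Joint ranges: [-2.52, 2.52], [-0.91, 1.74], [-1.3, 1.37], [-1.96, 2.02], [-1.52, 1.47], [-3.14, 3.14]. Speed limits (rad/s): [2.22, 2.22, 2.79, 3.14, 3.14, 3.14].

## Interface

Orientations are given as a unit quaternion [x, y, z, w].
In Python, from rig import get_obs, get_image, hand_in, grasp_offset gives the robot as it stands. The module is installed in compiled form; this text tells all that it offers.
- The arm moves only by the shell command python3 -m jog 'ROWS'. ROWS is JSON, a list of rows, each a list of 5 numbers: the shift along the tool's x, y, z in m, then the turn about the tool's z in degrees, then the finger opening in m, from 0 to 0.0854. A call has 1 to 12 rows; each row is the pose to reach, as a shift and turn from the pose commanded when the call began, along the tool's axes at that moment; what a row does not reach only later rows make up. A row lasts 1/8 s, in which the tool goes at most 62.5 mm and 10.7 degrees, less where a joint would pass 70% of its speed; a pose out of reach is approached as far as the arm can. A call with a gripper value outside its range is refused whole. The fingers move at their own pace and stop on an object; the grip force is fixed at half the most. Time passes only in rows, so rows that repeat a pose let the fingers close. It gives the time, the measured TCP pose, the force and the opening at its end, in the units of the state.
- get_obs(): the state, without advancing time (a new reading comes with each control period).
- get_image(name): name is "side" or "top"; returns a dict with "image" (400x640x3 uint8, red, green, blue), "fovy" (degrees; the focal length in pixels is half the picture's height over the tangent of half this angle, whatever the lens; pixels are square), "cx", "cy" (the principal point, pixels), "view" (4x4, takes a point from world to camera coordinates). Camera axes: x right, y down, z forward; pixel columns grow to the right and rows downward; lengths in m; the calibration is good to about 2 mm. A picture is of the moment at which its call begins. There is no depth.
- hand_in(): hands the job in, once; it reports no verdict.
The state is a dict: "time": time; "joint_positions": joint angles; "joint_velocities": joint speeds; "effort": joint torques, N m; "tcp_pos": TCP position; "eef_rot": TCP orientation; "wrist_force": force on the tool from outside, world axes, zero at the start; "ft_torque": the same for the moment, N m; "grip_width": finger opening in m.
Only numpy, scipy, OpenCV 4.12 (cv2) and the standard library are available. Lean on these libraries where they do the work, as an engineer would, in place of code of your own. Each camera call takes 0.05 s, during which the arm holds its last target. There are 200 camera calls.

## Working session

There is one attempt and no reset: what is moved stays moved. The work goes in short steps, Python scripts to look and compute and a shell command to move; the robot and the scene stay as the last step left them, time stands still between calls to the robot, and variables do not carry over. Pictures are saved under pics/ and viewed, about 8 in all and at most 12, crops included, and the job is handed in when it is done.

```bash
mkdir -p pics
cat > h.py <<'E'
import numpy as np,cv2
from rig import get_obs,get_image,grasp_offset
def save(names,tag):
    ims=[]
    for n in names:
        d=get_image(n); np.savez(f'pics/{tag}_{n}.npz',**d); cv2.imwrite(f'pics/{tag}_{n}.png',d['image'][:,:,::-1])
def ray(d,u,v):
    f=200/np.tan(np.radians(float(d['fovy'])/2)); V=d['view']
    r=V[:3,:3].T@np.array([(u-d['cx'])/f,(v-d['cy'])/f,1]); o=-V[:3,:3].T@V[:3,3]
    return o,r
def atz(d,u,v,z):
    o,r=ray(d,u,v); return o+r*(z-o[2])/r[2]
def proj(d,p):
    f=200/np.tan(np.radians(float(d['fovy'])/2)); V=d['view']
    c=V[:3,:3]@np.array(p)+V[:3,3]; return np.array([f*c[0]/c[2]+d['cx'],f*c[1]/c[2]+d['cy']])
def tri(d1,p1,d2,p2):
    o1,r1=ray(d1,*p1);o2,r2=ray(d2,*p2)
    s=np.linalg.lstsq(np.c_[r1,-r2],o2-o1,rcond=None)[0]
    a=o1+s[0]*r1;b=o2+s[1]*r2
    return (a+b)/2,np.linalg.norm(a-b)
E
python3 - <<'E'
from h import *
print(grasp_offset,get_obs())
save(['side','top'],'a')
for n in ['side','top']:
    d=np.load(f'pics/a_{n}.npz'); print(n,ray(d,320,200),d['fovy'],d['cx'],d['cy'])
E
```

```text
0.0187 {'time': 0.0, 'joint_positions': array([-1.37030466e+00,  2.91300854e-01, -1.54141083e-01,  1.12672982e+00,
        7.45732133e-06,  1.43150565e+00]), 'joint_velocities': array([-2.28876485e-04, -2.12429114e-04,  9.30118460e-04, -2.96113349e-04,
        2.94420746e-05,  2.21979029e-03]), 'effort': array([ 1.17256375e-03, -5.37149334e+01,  3.31368864e+01,  1.62265176e-02,
       -8.27911981e-05,  2.31710220e-05]), 'tcp_pos': array([ 0.17489074, -0.49452409,  0.23071613]), 'eef_rot': array([ 9.85602940e-01,  1.69075047e-01, -1.73142649e-05, -6.87508561e-04]), 'wrist_force': array([-0.48327357,  0.46658069,  0.59074308]), 'ft_torque': array([-0.02962186, -0.05415118,  0.04793276]), 'grip_width': 0.08543728962490575}
side (array([0.1760683 , 0.63561771, 0.88603981]), array([ 0.33399739, -0.61094488, -0.71781855])) 49.743587825619954 320.3866719293476 196.3757679393117
top (array([ 0.41353724, -0.02551056,  1.01651419]), array([ 0.13201694, -0.01655485, -0.99113338])) 51.73366782839831 319.70835837116397 202.840001870016
```

View pics/a_top.png

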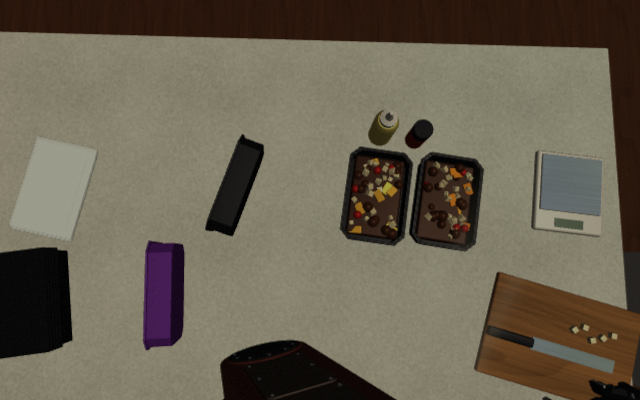

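View pics/a_side.png

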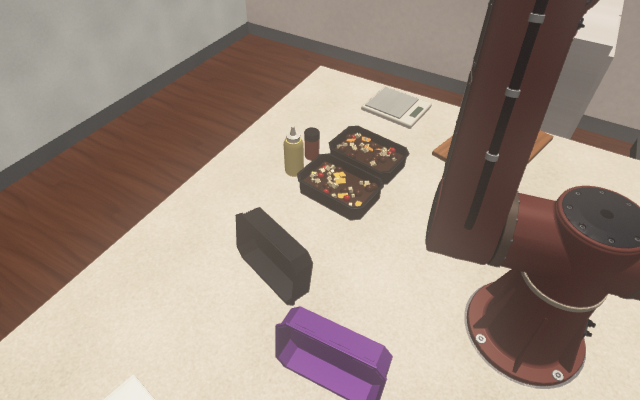

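Run:
```python
import cv2,numpy as np
a=cv2.imread('pics/a_top.png')[120:250,190:490]; b=cv2.imread('pics/a_side.png')[110:310,220:420]
f=lambda x,s:cv2.resize((255*(x/255.)**.45).astype(np.uint8),None,fx=s,fy=s,interpolation=cv2.INTER_CUBIC)
cv2.imwrite('pics/c.png',f(a,2.66)); cv2.imwrite('pics/d.png',f(b,3))
```

```text
(no output)
```

View pics/c.png

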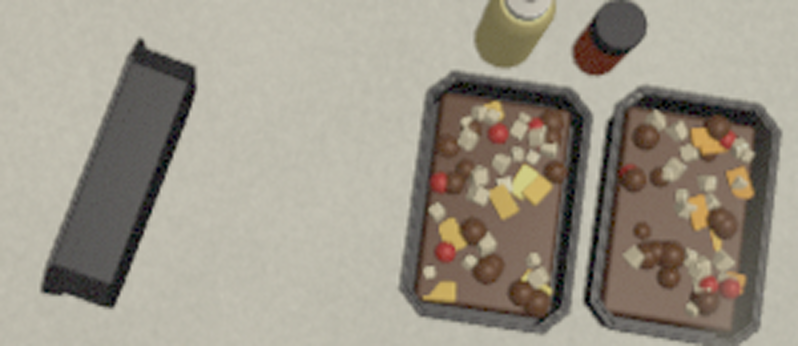

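View pics/d.png

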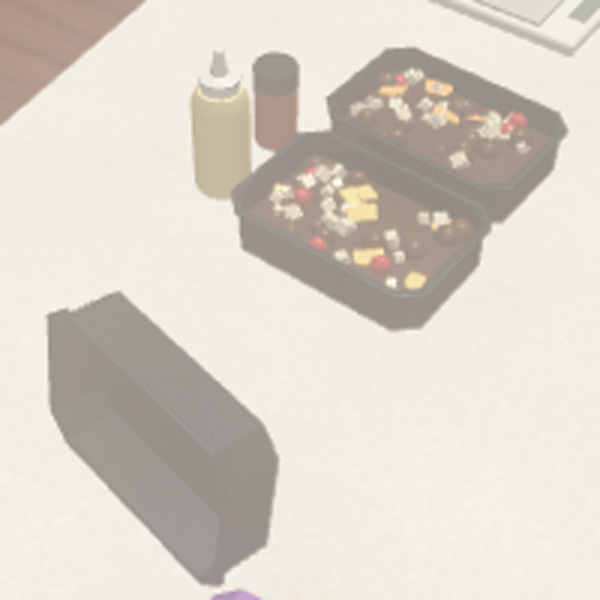

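```bash
cat > fit.py <<'E'
from h import *
from scipy.optimize import minimize
from scipy.spatial.transform import Rotation as R
def pts(c):
    P=[]
    for hx,hy,z in [(107,71,0),(112,76,47),(112,76,52)]:
        for sx in (1,-1):
            for sy in (1,-1): P+= [(sx*(hx-c),sy*hy,z),(sx*hx,sy*(hy-c),z)]
    return np.array(P)/1000
def world(p,kind):
    x,y,yaw=p[:3]; P=pts(p[3])
    if kind=='up': Q=P@R.from_euler('z',yaw).as_matrix().T
    else:
        b=np.arctan(5/52); 
        M=np.array([[1,0,0],[0,np.sin(b)*0,0],[0,0,0]],float)
        zc=np.array([0,np.cos(b),np.sin(b)]); yc=np.array([0,np.sin(b),-np.cos(b)]); xc=np.cross(yc,zc)
        M=np.c_[xc,yc,zc]; Q=P@M.T; Q[:,2]-=Q[:,2].min(); Q=Q@R.from_euler('z',yaw).as_matrix().T
    return Q+np.array([x,y,0])
def masks(d,seedpoly):
    im=d['image']; hsv=cv2.cvtColor(im,cv2.COLOR_RGB2HSV)
    m=((hsv[...,2]<115)|(hsv[...,1]>90)).astype(np.uint8)
    z=np.zeros_like(m); cv2.fillPoly(z,[np.array(seedpoly,np.int32)],1); m&=z
    n,l,s,_=cv2.connectedComponentsWithStats(m); m=(l==1+np.argmax(s[1:,4])).astype(np.uint8)
    c=max(cv2.findContours(m,0,2)[0],key=cv2.contourArea); o=np.zeros_like(m); cv2.fillPoly(o,[cv2.convexHull(c)],1); return o
def sil(d,Q,s=8):
    uv=np.array([proj(d,q) for q in Q],np.float32); o=np.zeros((400,640),np.uint8)
    cv2.fillPoly(o,[np.round(cv2.convexHull(uv)*2**s).astype(np.int32)],1,shift=s); return o
def fit(ds,ms,p0,kind):
    def cost(p): return sum(cv2.GaussianBlur((sil(d,world(p,kind))!=m).astype(np.float32),(1,1),0).sum() for d,m in zip(ds,ms))+1e5*max(0,-p[3]/1000+.005)
    best=None
    p=np.array(p0,float)
    for st in (.02,.006,.002):
        sx=np.vstack([p]+[p+np.eye(4)[i]*[st,st,st*5,st*200][i] for i in range(4)])
        r=minimize(cost,p,method='Nelder-Mead',options=dict(initial_simplex=sx,xatol=1e-5,fatol=.5,maxiter=300)); p=r.x
    return p,r.fun,[int(m.sum()) for m in ms]
E
python3 - <<'E'
from fit import *
D={n:dict(np.load(f'pics/a_{n}.npz')) for n in('top','side')}
t,s=D['top'],D['side']
def g(u,v,z=.03): return atz(t,u,v,z)[:2]
obj={'empty':('side',(237,185),[(195,125),(280,125),(280,250),(195,250)],[(225,195),(330,195),(330,303),(225,303)]),
'filled':('up',(377,196),[(335,144),(413,147),(411,249),(335,245)],None),
'filled2':('up',(447,201),[(411,147),(490,147),(490,260),(408,250)],None)}
for k,(kind,c,pt,ps) in obj.items():
    ds=[t];ms=[masks(t,pt)]
    if ps: ds.append(s);ms.append(masks(s,ps))
    p0=[*g(*c),-.2 if k=='empty' else 0,20]
    p,f,a=fit(ds,ms,p0,kind); print(k,p.round(4),np.degrees(p[2]).round(2),f,a)
    if k=='empty':
        Q=world(p,kind); top=Q[np.argsort(-Q[:,2])[:4]]; print('top pts',top.round(4)); 
        print('perview',[fit([d],[m],p,kind) for d,m in zip(ds,ms)])
for b,zz in (((389,117),.166),((424,127),.096)): print(atz(t,*b,zz))
for b in ((382,141),(415,144)): print(atz(t,*b,0))
E
```

```text
empty [ 0.5553  0.128  -0.3249 27.9433] -18.62 192.0 [3165, 4518]
top pts [[0.4898 0.1969 0.1518]
 [0.6492 0.1433 0.1518]
 [0.4883 0.1922 0.1513]
 [0.6476 0.1386 0.1513]]
perview [(array([ 0.55530238,  0.12795447, -0.32492299, 27.94325959]), np.float64(77.0), [3165]), (array([ 0.55635656,  0.12748491, -0.32827169, 23.44253734]), np.float64(68.0), [4518])]
filled [ 0.5574 -0.1752 -0.0963 24.2937] -5.52 172.0 [6137]
filled2 [ 0.5467 -0.3451 -0.116  23.6492] -6.65 151.0 [6288]
[ 0.70925022 -0.18406609  0.166     ]
[ 0.71169131 -0.27830967  0.096     ]
[ 0.7034175  -0.19705513  0.        ]
[ 0.69762226 -0.28113317  0.        ]
```

```bash
cat > go.py <<'E'
import sys
from h import *
from scipy.spatial.transform import Rotation as R
# target x y z heading(tool x, deg) -> shift in tool axes, turn
def go(x,y,z,hd):
    o=get_obs(); M=R.from_quat(o['eef_rot']).as_matrix(); h0=np.degrees(np.arctan2(M[1,0],M[0,0]))
    t=-((hd-h0+180)%360-180)
    print('pos',o['tcp_pos'].round(4),'hd',h0.round(2),'j',o['joint_positions'].round(2),'t',o['time'],'shift mm',(1000*M.T@(np.array([x,y,z])-o['tcp_pos'])).round(1),'turn',t.round(1))
if __name__=='__main__': go(*map(float,sys.argv[1:]))
E
python3 go.py .59 .232 .231 71.4
```

```text
pos [ 0.1749 -0.4946  0.2308] hd 19.47 j [-1.37  0.29 -0.15  1.13  0.    1.43] t 0.1 shift mm [ 6.335e+02 -5.467e+02  5.000e-01] turn -51.9
```

```bash
python3 -m jog '[[60,0,0,0,0.085]]' >/dev/null 2>&1 & sleep 0; wait; true; python3 go.py .59 .232 .231 71.4
```

```text
pos [ 0.232  -0.4754  0.2309] hd 19.13 j [-1.25  0.3  -0.14  1.13 -0.    1.55] t 0.225 shift mm [ 5.701e+02 -5.510e+02 -5.000e-01] turn -52.3
```

That row was typed in mm by mistake. The per-row cap limited it to 60 mm in free air, so nothing was touched. From here on I use metres.

```bash
python3 -m jog '[[0.57,-0.55,0,-52,0.085],[0.57,-0.55,0,-52,0.085],[0.57,-0.55,0,-52,0.085],[0.57,-0.55,0,-52,0.085],[0.57,-0.55,0,-52,0.085],[0.57,-0.55,0,-52,0.085],[0.57,-0.55,0,-52,0.085],[0.57,-0.55,0,-52,0.085],[0.57,-0.55,0,-52,0.085],[0.57,-0.55,0,-52,0.085],[0.57,-0.55,0,-52,0.085],[0.57,-0.55,0,-52,0.085]]'; python3 go.py .59 .232 .231 71.4
```

```text
time: 1.72
tcp_pos: [0.5697, 0.1988, 0.231]
eef_rot: [0.812, 0.584, -0.0, 0.0]
wrist_force: [1.1, -1.5, 0.5]
grip_width: 0.085
pos [0.5697 0.1988 0.231 ] hd 71.48 j [ 0.21  0.44  0.07  1.2  -0.    2.11] t 1.725 shift mm [38.   8.7 -0. ] turn 0.1
```

```bash
python3 -m jog '[[0.038,0.009,0,0,0.085],[0.038,0.009,0.06,0,0.085],[0.038,0.009,0.121,0,0.085],[0.038,0.009,0.121,0,0.085]]'
python3 - <<'E'
from h import *
save(['side','top'],'b')
a=cv2.imread('pics/b_top.png')[90:330,150:450]; b=cv2.imread('pics/b_side.png')[140:380,180:480]
cv2.imwrite('pics/e.png',cv2.resize((255*(np.hstack([a,b])/255.)**.5).astype(np.uint8),None,fx=1.33,fy=1.33))
E
```

```text
time: 2.22
tcp_pos: [0.5858, 0.229, 0.1058]
eef_rot: [0.812, 0.584, -0.005, -0.002]
wrist_force: [-0.2, -0.5, 0.0]
grip_width: 0.085
```

View pics/e.png

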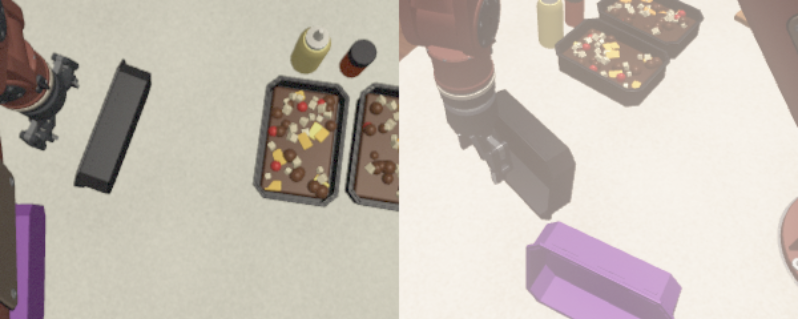

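```bash
python3 -m jog '[[-0.02,0,0,0,0.085],[-0.035,0,0,0,0.085],[-0.042,0,0,0,0.085],[-0.048,0,0,0,0.085],[-0.054,0,0,0,0.085],[-0.06,0,0,0,0.085],[-0.065,0,0,0,0.085],[-0.07,0,0,0,0.085],[-0.075,0,0,0,0.085],[-0.08,0,0,0,0.085],[-0.08,0,0,0,0.085],[-0.08,0,0,0,0.085]]'
python3 - <<'E'
from h import *
save(['side','top'],'c')
a=cv2.imread('pics/c_top.png')[90:330,150:450]; b=cv2.imread('pics/c_side.png')[140:380,180:480]
cv2.imwrite('pics/f.png',cv2.resize((255*(np.hstack([a,b])/255.)**.5).astype(np.uint8),None,fx=1.33,fy=1.33))
E
```

```text
time: 3.82
tcp_pos: [0.5645, 0.1541, 0.1103]
eef_rot: [0.812, 0.584, 0.0, -0.0]
wrist_force: [-0.6, -0.0, -0.2]
grip_width: 0.0847
```

View pics/f.png

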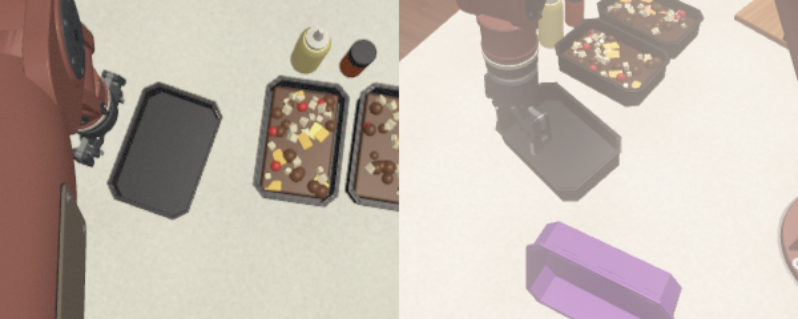

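```bash
python3 - <<'E'
from fit import *
t=dict(np.load('pics/c_top.npz'))
P=np.array([(142,78),(160,77),(226,105),(226,125),(190,224),(170,224),(102,190),(102,170)])/1.33+[150,90]
p,f,a=fit([t],[masks(t,P)],[.535,.067,-.3,24],'up'); print(p.round(4),np.degrees(p[2]),f,a)
F=np.array([.5574,-.1752]);y=-.0963
C=np.array([[np.cos(y),np.sin(y)],[-np.sin(y),np.cos(y)]]);print('in filled',C@(p[:2]-F),np.degrees(p[2]-y))
E
python3 go.py .564 .154 .231 71.4
```

```text
[ 0.5355  0.0666 -0.3168 23.2284] -18.14923738178663 53.0 [6044]
in filled [-0.04506455  0.23859321] -12.631653814676802
pos [0.5644 0.1542 0.1103] hd 71.48 j [ 0.14  0.49 -0.18  0.9   0.    2.04] t 3.925 shift mm [  -0.3   -0.4 -120.7] turn 0.1
```

```bash
python3 go.py .385 .116 .18 161.9; python3 -m jog '[[0.02,0,-0.03,0,0.06],[0.02,0,-0.07,0,0.06],[-0.093,-0.157,-0.07,-90.5,0.06],[-0.093,-0.157,-0.07,-90.5,0.06],[-0.093,-0.157,-0.07,-90.5,0.06],[-0.093,-0.157,-0.07,-90.5,0.06],[-0.093,-0.157,-0.07,-90.5,0.06],[-0.093,-0.157,-0.07,-90.5,0.06],[-0.093,-0.157,-0.07,-90.5,0.06],[-0.093,-0.157,-0.07,-90.5,0.06],[-0.093,-0.157,-0.07,-90.5,0.06],[-0.093,-0.157,-0.07,-90.5,0.06]]'; python3 go.py .385 .116 .02 161.9
```

```text
pos [0.5644 0.1542 0.1103] hd 71.48 j [ 0.14  0.49 -0.18  0.9   0.    2.04] t 3.925 shift mm [ -93.2 -158.   -69.7] turn -90.4
time: 5.42
tcp_pos: [0.386, 0.1159, 0.1804]
eef_rot: [0.157, 0.988, 0.0, 0.0]
wrist_force: [-0.4, 0.6, -0.2]
grip_width: 0.0602
pos [0.386  0.1159 0.1804] hd 161.94 j [ 0.11  0.1  -0.54  0.93 -0.    0.42] t 5.425 shift mm [  1.1  -0.2 160.4] turn 0.0
```

```bash
python3 -m jog '[[0,0,0.06,0,0.06],[0,0,0.12,0,0.06],[0,0,0.158,0,0.06],[-0.02,0,0.158,0,0.06],[-0.03,0,0.158,0,0.06],[-0.038,0,0.158,0,0.06],[-0.046,0,0.158,0,0.06],[-0.054,0,0.158,0,0.06],[-0.062,0,0.158,0,0.06],[-0.07,0,0.158,0,0.06],[-0.076,0,0.158,0,0.06],[-0.076,0,0.158,0,0.06]]'
cat > chk.py <<'E'
import sys
from fit import *
tag=sys.argv[1]; p0=list(map(float,sys.argv[2:5]))
save(['top'],tag); t=dict(np.load(f'pics/{tag}_top.npz'))
S=sil(t,world([*p0[:2],np.radians(p0[2]),23],'up')); S=cv2.dilate(S,np.ones((15,15),np.uint8))
c=cv2.findContours(S,0,2)[0][0][:,0]
if len(sys.argv)>5: c=np.array(eval(sys.argv[5]))
m=masks(t,c)
p,f,a=fit([t],[m],[p0[0],p0[1],np.radians(p0[2]),23],'up'); print(p.round(4),np.degrees(p[2]).round(2),f,a)
F=np.array([.5574,-.1752]);y=-.0963
C=np.array([[np.cos(y),np.sin(y)],[-np.sin(y),np.cos(y)]]);print('in filled',(C@(p[:2]-F)).round(4),np.degrees(p[2]-y).round(2))
im=t['image'].copy(); cv2.drawContours(im,cv2.findContours(sil(t,world(p,'up')),0,2)[0],-1,(255,0,0),1)
cv2.imwrite(f'pics/{tag}_o.png',cv2.resize((255*(im[90:330,190:490,::-1]/255.)**.5).astype(np.uint8),None,fx=2,fy=2))
E
python3 chk.py d .573 .055 -18
```

```text
time: 6.92
tcp_pos: [0.4588, 0.0921, 0.0223]
eef_rot: [0.157, 0.988, 0.0, 0.0]
wrist_force: [0.0, 0.3, 0.9]
grip_width: 0.0601
[ 0.561   0.0669 -0.3363 22.3462] -19.27 1098.0 [7185]
in filled [-0.0197  0.2414] -13.75
```

View pics/d_o.png

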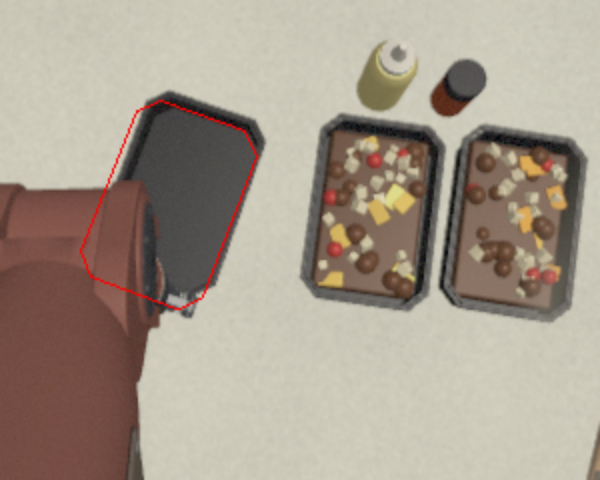

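```bash
python3 -m jog '[[0.02,0,-0.03,0,0.085],[0.02,0,-0.09,0,0.085],[0.02,0,-0.16,0,0.085]]'; python3 go.py .617 .18 .18 72
```

```text
time: 7.35
tcp_pos: [0.4382, 0.0985, 0.1763]
eef_rot: [0.157, 0.988, -0.0, -0.001]
wrist_force: [1.2, 0.0, 0.6]
grip_width: 0.0849
pos [0.4382 0.0985 0.1763] hd 161.98 j [ 0.06  0.19 -0.44  0.94  0.    0.37] t 7.35 shift mm [-144.9  132.8   -3.9] turn 90.0
```

```bash
python3 -m jog '[[-0.145,0.133,0,90,0.085],[-0.145,0.133,0,90,0.085],[-0.145,0.133,0,90,0.085],[-0.145,0.133,0,90,0.085],[-0.145,0.133,0,90,0.085],[-0.145,0.133,0,90,0.085],[-0.145,0.133,0,90,0.085],[-0.145,0.133,0,90,0.085],[-0.145,0.133,0,90,0.085],[-0.145,0.133,0,90,0.085]]'; python3 chk.py e .5757 .054 -18; python3 go.py .617 .18 .01 72
```

```text
time: 8.6
tcp_pos: [0.618, 0.1801, 0.1746]
eef_rot: [0.809, 0.588, -0.0, -0.0]
wrist_force: [0.3, -0.9, -0.7]
grip_width: 0.0852
[ 0.5755  0.0548 -0.3117 24.2335] -17.86 67.0 [6026]
in filled [-0.0041  0.2307] -12.34
pos [0.618  0.18   0.1747] hd 72.07 j [ 0.17  0.55  0.1   1.12 -0.    2.05] t 8.65 shift mm [ -0.3  -0.9 164.7] turn 0.1
```

View pics/e_o.png

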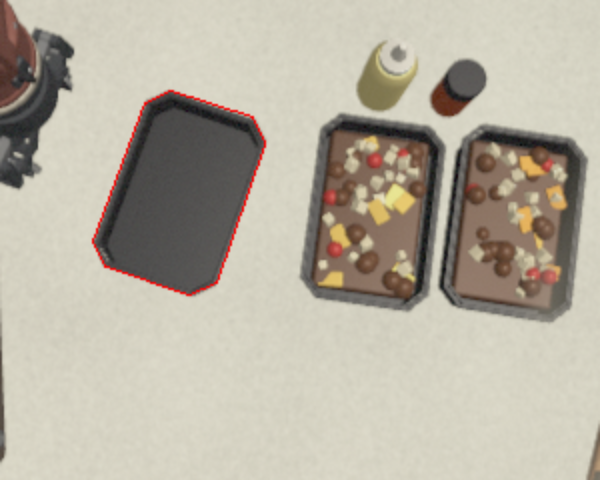

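```bash
python3 - <<'E'
from h import *
F=np.array([.5574,-.1752]);fy=np.array([.0962,.9954]);fx=np.array([.9954,-.0962])
c0=np.array([.5755,.0548]);c1=F+.002*fx+.160*fy
T=np.array([.618,.18]);h=np.radians(72.07);tx=np.array([np.cos(h),np.sin(h)]);ty=np.array([np.sin(h),-np.cos(h)])
for s in np.r_[-.15,np.linspace(0,1,9)]:
    sa=max(s,0);c=c0+(c1-c0)*s;y=np.radians(-17.86+12.34*min(1,sa*1.2)); n=np.array([-np.sin(y),np.cos(y)]);ex=np.array([np.cos(y),np.sin(y)])
    q=c+.087*n+.002*ex-T; print(round(s,2),(q@tx).round(4),(q@ty).round(4),-np.degrees(y).round(1)+0,'turn',-np.round(np.degrees(y)+17.86,1))
E
python3 -m jog '[[0,0,0.06,0,0.085],[0,0,0.12,0,0.085],[0,0,0.165,0,0.085],[0,0,0.165,0,0.085]]'
```

```text
-0.15 -0.035 -0.0032 17.9 turn -0.0
0.0 -0.0452 0.0 17.9 turn -0.0
0.12 -0.0536 -0.0002 16.0 turn -1.9
0.25 -0.0622 -0.0003 14.2 turn -3.7
0.38 -0.0708 -0.0005 12.3 turn -5.6
0.5 -0.0795 -0.0006 10.5 turn -7.4
0.62 -0.0883 -0.0008 8.6 turn -9.3
0.75 -0.0972 -0.0009 6.8 turn -11.1
0.88 -0.106 -0.0001 5.5 turn -12.3
1.0 -0.1145 0.0025 5.5 turn -12.3
time: 9.15
tcp_pos: [0.6151, 0.1795, 0.0066]
eef_rot: [0.809, 0.588, -0.003, -0.002]
wrist_force: [-0.1, 0.3, 1.3]
grip_width: 0.0849
```

```bash
python3 -m jog '[[-0.02,0,0,0,0.085],[-0.035,0,0,0,0.085],[-0.045,0,0,0,0.085],[-0.054,0,0,-2,0.085],[-0.062,0,0,-4,0.085],[-0.071,0,0,-6,0.085],[-0.08,-0.001,0,-8,0.085],[-0.088,-0.001,0,-9.5,0.085],[-0.097,-0.001,0,-11.3,0.085],[-0.106,0,0,-12.4,0.085],[-0.114,0.002,0,-12.4,0.085],[-0.114,0.002,0,-12.4,0.085]]'; python3 -m jog '[[0.02,0,0,0,0.085],[0.05,0,0,0,0.085],[0.05,0,-0.1,0,0.085],[0.05,0,-0.1,0,0.085]]';python3 chk.py f .573 -.016 -5.5; python3 go.py .617 .18 .01 84.5
```

```text
time: 10.65
tcp_pos: [0.585, 0.0702, 0.01]
eef_rot: [0.741, 0.671, 0.0, 0.0]
wrist_force: [1.0, 0.4, -0.0]
grip_width: 0.085
time: 11.15
tcp_pos: [0.5904, 0.1228, 0.112]
eef_rot: [0.74, 0.672, 0.001, 0.0]
wrist_force: [1.0, 0.5, -0.5]
grip_width: 0.085
[ 5.7290e-01 -1.5900e-02 -9.3800e-02  2.2438e+01] -5.37 71.0 [5953]
in filled [1.000e-04 1.601e-01] 0.14
pos [0.5927 0.1228 0.1166] hd 84.45 j [ 0.08  0.52 -0.12  0.93  0.    1.75] t 11.2 shift mm [ 59.1  17.9 106.8] turn -0.0
```

View pics/f_o.png

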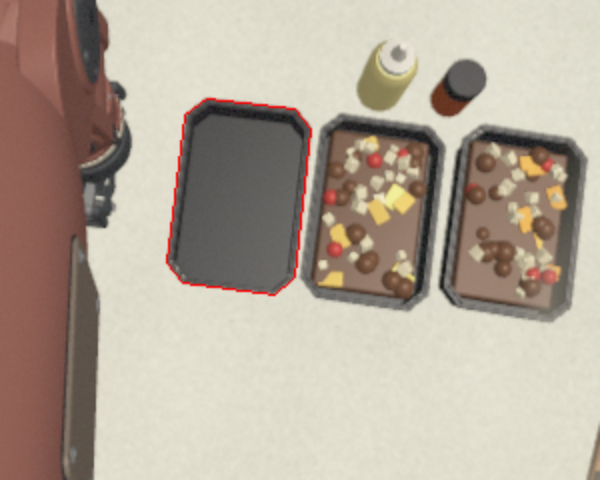

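```bash
python3 -m jog '[[0,0,0.05,0,0.085],[0,0,0.1,0,0.085],[-0.025,0,0.1,0,0.085],[-0.045,0,0.1,0,0.085],[-0.05,0,0.1,0,0.085],[-0.054,0,0.1,0,0.085],[-0.057,0,0.1,0,0.085],[-0.057,0,0.1,0,0.085]]'; python3 -m jog '[[0.02,0,0,0,0.085],[0.05,0,0,0,0.085],[0.05,0,-0.1,0,0.085],[0.05,0,-0.1,0,0.085]]';python3 chk.py g .572 -.022 -5.5 '[(270,130),(344,138),(336,245),(265,245)]'
python3 - <<'E'
from fit import *
a=dict(np.load('pics/a_top.npz'));g=dict(np.load('pics/g_top.npz'))
for k,poly,p0 in(('filled',[(345,144),(413,147),(411,249),(338,245)],[.5574,-.1752,-.096,24]),('filled2',[(411,147),(490,147),(490,260),(408,250)],[.5467,-.3451,-.116,24])):
    for d in(a,g):
        p,f,_=fit([d],[masks(d,poly)],p0,'up'); print(k,p.round(4),f)
r=[v['image'][100:250,340:490].astype(float) for v in(a,g)]; print('mean abs change filled/bottle/jar region',np.abs(r[0]-r[1]).mean())
E
```

```text
time: 12.2
tcp_pos: [0.5845, 0.0642, 0.0101]
eef_rot: [0.741, 0.672, 0.0, 0.0]
wrist_force: [-0.4, -0.1, -0.5]
grip_width: 0.0847
time: 12.7
tcp_pos: [0.5896, 0.1156, 0.112]
eef_rot: [0.74, 0.672, 0.001, 0.0]
wrist_force: [1.2, -0.6, 0.1]
grip_width: 0.0849
[ 5.72600e-01 -1.92000e-02 -1.01200e-01  2.46938e+01] -5.8 234.0 [5712]
in filled [0.0002 0.1568] -0.28
filled [ 0.5579 -0.1757 -0.1111 22.7074] 142.0
filled [ 0.5586 -0.1711 -0.0843 21.773 ] 293.0
filled2 [ 0.5463 -0.3451 -0.1161 23.4366] 151.0
filled2 [ 0.5479 -0.345  -0.1209 24.3704] 98.0
mean abs change filled/bottle/jar region 39.267244444444444
```

View pics/g_o.png

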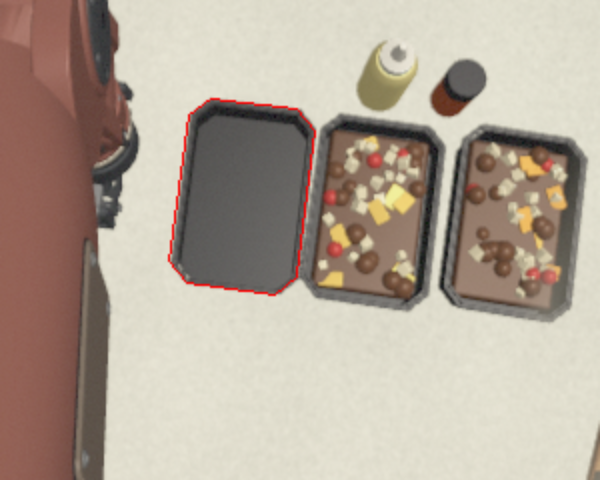

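Run:
```python
from h import *
g=lambda k:cv2.cvtColor(np.load(f'pics/{k}_top.npz')['image'],cv2.COLOR_RGB2GRAY).astype(np.float32)
a,b,f=g('a'),g('g'),g('f'); print(a.mean(),b.mean(),f.mean())
for n,(y0,y1,x0,x1) in dict(filled=(150,242,352,408),filled2=(150,250,418,480),bottle=(105,147,368,400),jar=(116,150,404,436)).items():
    t=a[y0:y1,x0:x1]; r=cv2.matchTemplate(b[y0-12:y1+12,x0-12:x1+12],t,cv2.TM_CCOEFF_NORMED); _,v,_,l=cv2.minMaxLoc(r); print(n,'shift px',l[0]-12,l[1]-12,'corr',round(v,3))
p=lambda u,v:atz(dict(np.load('pics/a_top.npz')),u,v,.05); print('m/px',np.linalg.norm(p(380,200)-p(381,200)))
```

```text
98.04734 122.01898 121.57881
filled shift px 0 0 corr 0.998
filled2 shift px 0 0 corr 0.999
bottle shift px 0 0 corr 0.999
jar shift px 0 0 corr 1.0
m/px 0.0023775310006653155
```

The other four things show no shift. The earlier image difference came only from a change in exposure. The arm is clear, so I'm handing in.

```bash
python3 -c "
from rig import hand_in; print(hand_in())"
```

```text
the job is handed in; nothing more can be done
None
```

The empty container is on its base, mouth up, lying beside the nearest filled one, and the job is handed in at about 13 s on the robot's clock. I pushed the upper rim over with the open fingers. I then pushed the near end about 40 mm to level the ends, and pushed the long side in two steps while turning the container about 12° to square it.

- **Final position:** my last image fit puts the empty at x ≈ 0 mm and y ≈ 157 mm in the filled container's frame, with yaw off by about 0.3°. The finger position suggests y ≈ 153–154 mm instead. Both are within the limits. The fit is biased because the two dark rims merge in the image, and the overlay shows a gap of only a few millimetres at most.
- **Other items:** template matching against the first picture shows a 0-pixel shift (about 2.4 mm per pixel) for both filled containers, the sauce bottle and the spice jar. The gripper was backed off and touching nothing.
- **Checks that disagreed:**
  - Refitting the filled container's outline after contact was about 5 mm and 1.5° off, because of the merged rims.
  - A raw image difference was large, but only because the exposure had changed.
- **Slip on the way:** I typed one early row in mm instead of m. It was capped at about 60 mm in free air and touched nothing.

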